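# Fold the ratchet-propped vanity mirror flat

## Robot

A 6-joint arm with a two-finger parallel gripper is mounted at the origin on the work surface. World frame = base frame: x ahead of the robot, y to its left, z up, the work surface at z = 0. Lengths are in m, angles in rad, forces in N, time in s.
With the tool pointing down it reaches from about 0.375 to 0.975 m from the base axis. Payload 3.8 kg.
Tool frame: the origin (TCP) lies on the centre line of the jaws, within the pads' length; the fingertips stand 8 mm ahead of it and the grasp point (between the pads) lies 11 mm behind it; z points along the fingers, y is the direction in which the jaws open and shut (so a half turn about z gives the same grasp; the last joint's range is limited). The gripper opens to 85 mm and grips with 20 to 120 N. Pads are 22 mm wide; open, the fingers measure 114 mm over their backs; the gripper's body (76 mm by 85 mm) begins 54 mm behind the grasp point. The pads swing forward as they close: fully open they stand 13 mm farther back than shut.
Start: joints at [-1.179, 0.264, 1.604, -0, 1.274, -0.037], TCP at [0.281, -0.614, 0.239] pointing down, gripper open.
Joint ranges: [-2.63, 2.63], [-0.94, 2.18], [0.31, 2.57], [-1.31, 4.45], [0, 2.66], [-2.55, 2.55]. Speed limits (rad/s): [2.57, 2.57, 3.14, 3.14, 3.14, 3.14].

## Interface

Orientations are given as a rotation vector (axis times angle).
In Python, from workcell import * gives the robot as it stands.
- The arm moves only by the tool play_rows, never from a script. Its arguments are lists of equal length, an entry for each row: "slide": the shift along the tool's x, y, z in cm, a list of three; "delta_rot": the turn, a rotation vector about the tool's x, y, z in rad, a list of three. In form: {"slide": [[x, y, z], ...], "delta_rot": [[wx, wy, wz], ...]}. A call has 1 to 12 rows; each row is the pose to reach, as a shift and turn from the pose measured when the call began, along the tool's axes at that moment; what a row does not reach only later rows make up. A row lasts 1/12 s, in which the tool goes at most 41.7 mm and 7.16 degrees, less where a joint would pass 70% of its speed; a pose out of reach is approached as far as the arm can. A call with a gripper value outside its range is refused whole. "hand" is the opening, from 0 (shut) to 1 (fully open), set as the call begins (left out, the last holds). The fingers move at their own pace and stop on an object; "force" is the grip in N (left out, the last holds). Time passes only in rows, so rows that repeat a pose let the fingers close. It gives the time, the measured TCP pose, the force and the opening at its end, in the units of the state.
- read_state(): the state, without advancing time (a new reading comes with each control period).
- read_camera(name): name is "scene" or "top" or "wrist"; returns a dict with "image" (384x512x3 uint8, red, green, blue), "depth" (384x512 float32, m along the optical axis (not along the pixel's ray), 0 where there is no reading), "fovy" (degrees; the focal length in pixels is half the picture's height over the tangent of half this angle, whatever the lens; pixels are square), "cx", "cy" (the principal point, pixels), "world_from_camera" (4x4, takes a point from camera to world coordinates); the wrist camera has in their place "hand_eye" (4x4, takes a point from camera to tool coordinates, whose origin is the TCP and whose axes are the flange's). Camera axes: x right, y up, looking along -z (the intrinsics and any distortion apply to the point x, -y, -z); pixel columns grow to the right and rows downward; lengths in m; the calibration is good to about 2 mm. The wrist camera is an equidistant fisheye: a pixel r from the principal point sees the ray r / f radians off the axis. A picture is of the moment at which its call begins: read the wrist's pose just before it.
- finish_job(): hands the job in, once; it reports no verdict.
Trained networks look in a picture, given as the dict that the camera call returned (one of the last four; its "shot" number tells which), for a name from the list of things; names that differ only in an ending like _2 or _b are one class to them, and where a whole thing is asked for, a point or a joint stands for the part that bears it (a point fixed in the world has none). Each returns a list of dicts, best first, with "conf" (0 to 1); they miss things now and then, are a little off and sometimes report something else, mostly with a low value. They report only what shows in the picture. A call takes as long as a camera call.
- spot_in(target, picture): "bbox" ([centre column, centre row, width, height] in pixels, round what is visible of it).
- landmark_of(target, picture): "at" ([column, row] in pixels: a listed point, or the origin of a listed thing).
The state is a dict: "time": time; "q": joint angles; "joint_vel": joint speeds; "joint_torque": joint torques, N m; "tool_pos": TCP position; "tcp_rot": TCP orientation; "wrist_force": force on the tool from outside, world axes, zero at the start; "torque": the same for the moment, N m; "width": opening from 0.0 (shut) to 1.0 (fully open).
Only numpy, scipy, OpenCV 4.12 (cv2) and the standard library are available. Lean on these libraries where they do the work, as an engineer would, in place of code of your own. Each camera call takes 0.05 s, during which the arm holds its last target.

## Task

The hinged mirror on top of the vanity stand is propped up on its ratchet and cannot be pushed down. Raise it by the tab on its far edge through the remaining notches and past the top so that the ratchet lets go, then lower it gently, without letting it fall, until it lies flat on the stand, and let go. Do not shift the lidded ceramic jar.

Things in the scene. Friction and masses are not known exactly. Their poses are not given: they have to be found in the camera images.
- mirror (a joint): angle (rad): 0 = flat on the stand, grows as the far edge rises, hard stop 1.45. Board 165 mm long, 180 wide, 10 thick, 0.3 to 0.5 kg, hinged at the edge nearest the robot. Raising is free; a ratchet stops lowering at about 0.24, 0.50, 0.76 and 1.02. Raised to 1.33 or more, the pawl (rocker on the stand's left side) tips out for good and the board can be lowered; it falls if not held.
- mirror_hinge (a point): middle of the hinge line, 105 mm above the table, over the near edge of the fixed white moulded vanity stand (150 mm wide, body 92 mm high, from 20 mm on the near side of the hinge to 150 mm on the far side; shallow drawer front facing the robot). Stand axes: x from hinge to free edge, away from the robot; y along the hinge, to the left; z up.
- mirror_tab (a point): centre of the lift tab amid the board's free edge: round bar 22 mm thick, 30 mm long, parallel to the hinge, 195 mm from the hinge line, 30 mm beyond the board's edge, on an 18 mm wide neck. At angle a it is 195*cos(a) mm along the stand's x and 195*sin(a) mm above the hinge. Pinched by its flat ends (fingers closing along the hinge) it pivots in the grip, so the hand can stay pointing down.
- jar_center (a point): half-way up (42 mm) the loose lidded white ceramic jar, 72 mm in diameter, 84 mm high, standing to the far left or far right of the stands (two stacked glass bangles on the other side, a purple comb beyond). (A lower ridged jewellery rest of the same plastic, fixed, stands beside the vanity stand; it is not the mirror.)

How it is judged:
On the way:
1. the mirror is raised well past its top notch, above 1.18 rad (value of joint mirror above 1.18 rad).
At the end, for the whole second after the job is handed in: The mirror board lies flat on the stand (within 0.08 rad, about 15 mm at the tab) and at rest (value of joint mirror below 0.08 rad and velocity of joint mirror between -0.1 and 0.1 rad/s); the robot touches nothing.
It fails at once if the mirror is let fall: it comes down onto the stand faster than 3.5 rad/s (below 0.22 rad) (value of joint mirror below 0.22 rad and velocity of joint mirror below -3.5 rad/s).
It fails at once if the ceramic jar is shifted by more than 30 mm (distance of jar_center from where it was at the start of the episode above 0.03 m).
It also fails if it takes over 45 s, if anything falls off the work surface, if the arm or the gripper's body presses on something with over 40 N, if the wrist force passes 120 N, or if a joint passes its speed limit or range.

## Working session

There is one attempt and no reset: what is moved stays moved. The work goes in short steps, Python scripts to look and compute and a tool call to move; the robot and the scene stay as the last step left them, time stands still between calls to the robot, and variables do not carry over. Pictures are saved under pics/ and viewed, and the job is handed in when it is done.

Besides the shell and the picture viewer there is one more tool, called after "Emit:" by a JSON object that holds its "method" and its "body". play_rows: Moves the arm, as the interface text tells. Its arguments: {"type":"object","properties":{"slide":{"type":"array"},"delta_rot":{"type":"array"},"hand":{"type":"number"},"force":{"type":"number"}},"required":["slide","delta_rot"]}

```bash
ls; mkdir -p pics
cat > h.py <<'E'
from workcell import *
import numpy as np, cv2
from scipy.spatial.transform import Rotation as R
def save(p,n): cv2.imwrite('pics/'+n+'.png',cv2.cvtColor(p['image'],cv2.COLOR_RGB2BGR))
def px(p,c,r,d=None):
    f=p['image'].shape[0]/2/np.tan(np.radians(p['fovy'])/2)
    if d is None:
        w=p['depth'][int(r)-1:int(r)+2,int(c)-1:int(c)+2]; w=w[w>0]; d=np.median(w) if w.size else 0
    X=np.array([(c-p['cx'])/f*d,-(r-p['cy'])/f*d,-d,1])
    return (p['world_from_camera']@X)[:3]
E
python3 - <<'E'
from h import *
s=read_state(); print({k:np.round(v,3) for k,v in s.items()})
for n in ['scene','top']:
    p=read_camera(n); save(p,n+'0'); print(n,[ (k,p[k]) for k in p if k not in('image','depth')])
    for t in ['mirror_hinge','mirror_tab','jar_center']:
        for l in landmark_of(t,p)[:2]: print(t,l, px(p,*l['at']).round(3))
    print(spot_in('mirror',p)[:2])
E
```

```text
pics
{'time': np.float64(0.0), 'q': array([-1.179,  0.265,  1.605, -0.   ,  1.274, -0.037]), 'joint_vel': array([ 0.001,  0.002,  0.001, -0.001, -0.   ,  0.   ]), 'joint_torque': array([-1.0000e-03, -5.1512e+01, -3.6731e+01, -0.0000e+00,  1.3000e-02,
       -0.0000e+00]), 'tool_pos': array([ 0.28 , -0.613,  0.238]), 'tcp_rot': array([-3.067e+00, -6.680e-01,  1.000e-03]), 'wrist_force': array([-0.104,  0.457, -0.355]), 'torque': array([-0.086, -0.023,  0.025]), 'width': np.float64(1.005)}
scene [('fovy', 56.19064069804113), ('cx', 257.7987135243926), ('cy', 185.20160862744126), ('world_from_camera', array([[-0.81710757, -0.4494333 ,  0.36103314,  0.95055914],
       [ 0.57636959, -0.64944009,  0.49600975,  0.51293719],
       [ 0.0115461 ,  0.61338184,  0.7897021 ,  0.91683079],
       [ 0.        ,  0.        ,  0.        ,  1.        ]])), ('shot', 1)]
mirror_hinge {'at': [303.8, 198.0], 'conf': 0.97} [0.529 0.138 0.157]
jar_center {'at': [216.9, 117.2], 'conf': 0.7} [ 0.506 -0.348  0.068]
[{'bbox': [293.2, 202.6, 78.4, 63.6], 'conf': 0.92}]
top [('fovy', 49.11330164970878), ('cx', 248.51042878738818), ('cy', 183.89477751603133), ('world_from_camera', array([[ 0.02859106,  0.99535264, -0.09195476,  0.47860007],
       [-0.99956102,  0.02775424, -0.01036655, -0.02813325],
       [-0.00776624,  0.09221079,  0.99570922,  1.23193534],
       [ 0.        ,  0.        ,  0.        ,  1.        ]])), ('shot', 2)]
mirror_hinge {'at': [202.7, 217.0], 'conf': 0.88} [0.49  0.102 0.117]
mirror_tab {'at': [185.8, 161.3], 'conf': 0.84} [0.619 0.132 0.247]
mirror_tab {'at': [201.8, 216.2], 'conf': 0.74} [0.492 0.105 0.118]
jar_center {'at': [376.7, 219.0], 'conf': 0.55} [ 0.499 -0.371  0.072]
[]
```

Run:
```python
import cv2,numpy as np
a=cv2.imread('pics/scene0.png');b=cv2.imread('pics/top0.png')
cv2.imwrite('pics/c1.png',cv2.resize(a[100:300,180:420],(720,600),interpolation=cv2.INTER_CUBIC))
cv2.imwrite('pics/c2.png',cv2.resize(b[110:290,90:290],(666,600),interpolation=cv2.INTER_CUBIC))
```

```text
(no output)
```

View pics/scene0.png

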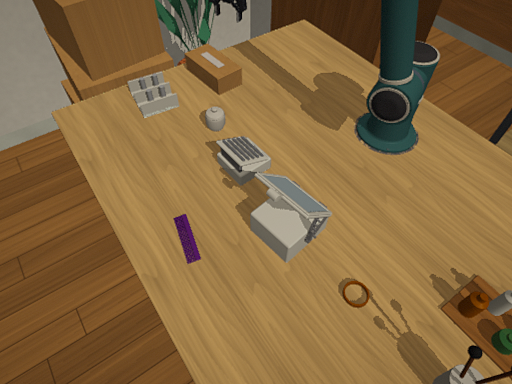

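View pics/c1.png

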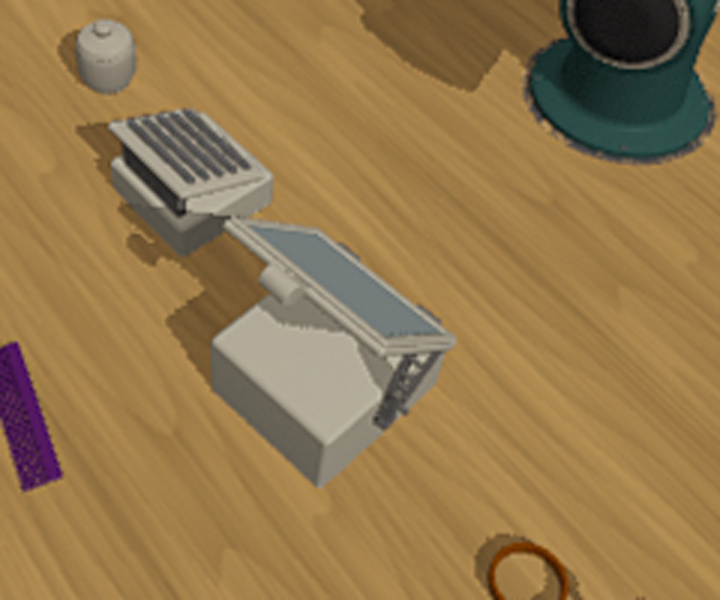

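View pics/c2.png

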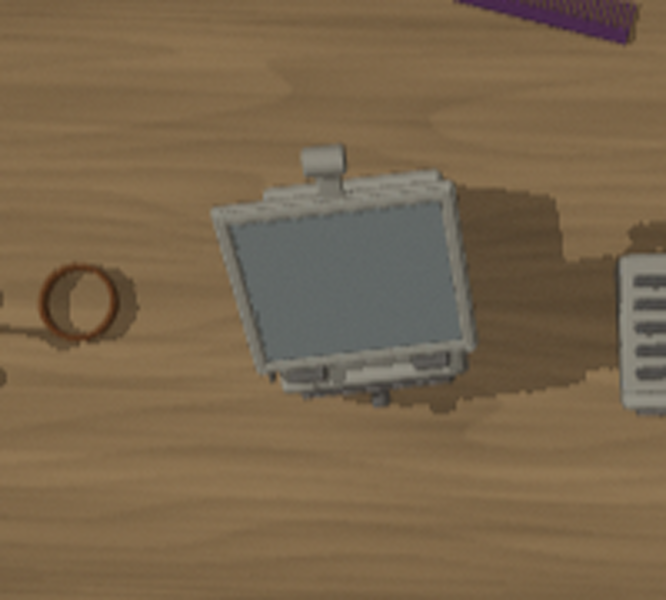

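View pics/top0.png

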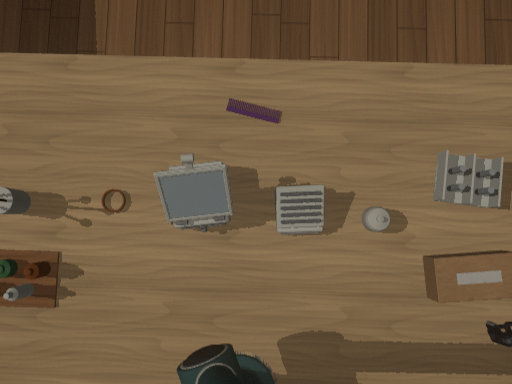

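The pictures show the mirror propped at a mid notch: in the top view its board covers columns 155-232 and rows 160-225, with the tab at (187,158). The jar is at (376,218) on the far right, clear of the work. Next I fit the board plane from depth.

```bash
cat > fit.py <<'E'
from h import *
def cloud(p):
    f=384/2/np.tan(np.radians(p['fovy'])/2); v,u=np.mgrid[0:384,0:512]; d=p['depth'].astype(float)
    X=np.stack([(u-p['cx'])/f*d,-(v-p['cy'])/f*d,-d,np.ones_like(d)],-1)@p['world_from_camera'].T
    return X[...,:3]
E
python3 - <<'E'
from fit import *
p=read_camera('top'); C=cloud(p)
B=C[178:206,168:222].reshape(-1,3); B=B[B[:,2]>0.1]
c=B.mean(0);_,sv,V=np.linalg.svd(B-c); n=V[2]*np.sign(V[2][2]); print(c,n,sv/np.sqrt(len(B)))
a=np.arccos(n[2]); yaw=np.arctan2(-n[1],-n[0]); print('angle',a,'yaw',yaw)
# tab
T=C[154:166,178:198]; 
print('tab z'); print(T[...,2].round(3)[:, ::2])
m=T.reshape(-1,3); m=m[m[:,2]>0.19]; print(m.mean(0),m.min(0),m.max(0),len(m))
ex=np.array([np.cos(yaw),np.sin(yaw),0]);ey=np.array([-ex[1],ex[0],0])
al=C[150:235,145:240].reshape(-1,3); al=al[al[:,2]>0.112]
# only on-plane board points
o=al[np.abs((al-c)@n)<0.006]
print('y extent',np.percentile(o@ey,[0.5,99.5]),'x',np.percentile(o@ex,[.5,99.5]),'z',np.percentile(o[:,2],[.5,99.5]))
ym=np.mean(np.percentile(o@ey,[0.5,99.5]))
# hinge: plane at offset ~ : height .105
xs=c@ex-(c[2]-0.105)/np.tan(a)
H=ex*xs+ey*ym; H[2]=.105
print('hinge',H,'tab pred',H+ex*.195*np.cos(a)+np.array([0,0,.195*np.sin(a)]))
mb=m[(np.abs(m@ey-ym)<.016)]; print('tab pts in stand frame',np.c_[(mb-H)@ex,(mb-H)@ey,mb[:,2]].round(3)[:60:3])
E
```

```text
[0.55269033 0.1182062  0.17679947] [-0.9868141  -0.04834422  0.15446932] [0.04337411 0.03888564 0.01831686]
angle 1.4157060192971054 yaw 0.04895105986343409
tab z
[[ 0.001 -0.001  0.242  0.25   0.252  0.247  0.249  0.25   0.002  0.   ]
 [ 0.003  0.248  0.251  0.252  0.251  0.248  0.25   0.251  0.    -0.001]
 [ 0.002  0.249  0.246  0.253  0.251  0.251  0.251  0.252  0.004 -0.002]
 [ 0.004  0.253  0.249  0.254  0.25   0.254  0.253  0.25   0.003  0.002]
 [ 0.001 -0.002  0.251  0.249  0.249  0.25   0.249  0.249  0.001  0.004]
 [ 0.003  0.     0.247  0.256  0.248  0.251  0.248  0.25  -0.001 -0.001]
 [ 0.    -0.002  0.247  0.248  0.252  0.245  0.247  0.252  0.003  0.001]
 [ 0.003  0.002  0.247  0.245  0.247  0.248  0.244  0.244 -0.     0.002]
 [ 0.003  0.001  0.244  0.245  0.239  0.239  0.235 -0.006  0.001  0.004]
 [ 0.001  0.001  0.     0.     0.233  0.234  0.235  0.226  0.089  0.091]
 [ 0.002  0.003  0.006  0.085  0.233  0.233  0.234  0.231  0.092  0.092]
 [ 0.092  0.097  0.089  0.094  0.233  0.228  0.229  0.226  0.095  0.092]]
[0.6251568  0.12958354 0.24554334] [0.61226515 0.11543408 0.22603876] [0.63815143 0.14634804 0.25552916] 141
y extent [0.00271652 0.18064182] x [0.54896767 0.56511006] z [0.15761276 0.19321753]
hinge [0.541446   0.11831467 0.105     ] tab pred [0.57153144 0.11978856 0.29765953]
tab pts in stand frame [[ 0.095  0.014  0.25 ]
 [ 0.095  0.007  0.25 ]
 [ 0.095 -0.     0.249]
 [ 0.097 -0.006  0.24 ]
 [ 0.093  0.011  0.251]
 [ 0.093  0.004  0.248]
 [ 0.092 -0.003  0.251]
 [ 0.09   0.016  0.252]
 [ 0.09   0.009  0.251]
 [ 0.09   0.002  0.249]
 [ 0.09  -0.005  0.252]
 [ 0.088  0.011  0.251]
 [ 0.087  0.004  0.254]
 [ 0.087 -0.003  0.252]
 [ 0.086  0.016  0.251]
 [ 0.086  0.009  0.249]
 [ 0.085  0.001  0.253]
 [ 0.085 -0.005  0.249]
 [ 0.083  0.011  0.252]
 [ 0.083  0.004  0.251]]
```

The tab's top at 0.251 m puts its centre at 0.240 m, which means an angle of about 0.76 (third notch). The plane fit was contaminated by background, so I redo it robustly.

```bash
cat > fit2.py <<'E'
from fit import *
def board(p,rows,cols,thr=.004,zmin=.11):
    C=cloud(p); B=C[rows[0]:rows[1],cols[0]:cols[1]].reshape(-1,3); B=B[B[:,2]>zmin]
    rng=np.random.default_rng(0);best=None
    for _ in range(500):
        q=B[rng.choice(len(B),3,False)]; n=np.cross(q[1]-q[0],q[2]-q[0]); n/=np.linalg.norm(n)+1e-12
        i=np.abs((B-q[0])@n)<thr
        if best is None or i.sum()>best.sum(): best=i
    o=B[best];c=o.mean(0);n=np.linalg.svd(o-c)[2][2];n*=np.sign(n[2])
    return C,c,n,o,len(B)
E
python3 - <<'E'
from fit2 import *
for cam,rows,cols in [('top',(170,220),(158,230)),('scene',(170,222),(255,330))]:
    p=read_camera(cam);C,c,n,o,N=board(p,rows,cols)
    a=np.arccos(n[2]);yaw=np.arctan2(-n[1],-n[0]);print(cam,c,n,len(o),N,'a',a,'yaw',yaw)
    ex=np.array([np.cos(yaw),np.sin(yaw),0]);ey=np.array([-ex[1],ex[0],0])
    print('y ext',np.percentile(o@ey,[1,99]),'x',np.percentile(o@ex,[1,99]),'z',np.percentile(o[:,2],[1,99]))
    if cam=='top':
        T=C[154:163,178:198].reshape(-1,3);T=T[(T[:,2]>.24)]
        print('tab',T.min(0),T.max(0), 'ex',np.percentile(T@ex,[3,97]),'ey',np.percentile(T@ey,[3,97]))
        e=(np.percentile(T@ex,[3,97]).mean()*ex+np.percentile(T@ey,[3,97]).mean()*ey);print('tab xy',e)
        ym=np.percentile(o@ey,[1,99]).mean(); print('tab y',e@ey,'board y',ym)
E
```

```text
top [0.54761499 0.11996551 0.17106135] [-0.688355   -0.09876317  0.71861897] 3169 3329 a 0.7689819914447191 yaw 0.14250455155094055
y ext [-0.0457933   0.12489271] x [0.50082036 0.61401377] z [0.11690687 0.22417623]
tab [ 0.47860007 -0.02813325  0.24044337] [0.63688381 0.14665805 1.23193534] ex [0.63062999 0.64906718] ey [0.02496418 0.05375162]
tab xy [0.62777298 0.12983198 0.        ]
tab y 0.03935789725916966 board y 0.039549707173396856
scene [0.55677058 0.12680587 0.18044985] [-0.68225199 -0.09569657  0.72482714] 1269 1535 a 0.7600128724705852 yaw 0.13935654935431108
y ext [-0.04152583  0.13108396] x [0.5005288  0.64461029] z [0.11729939 0.2512489 ]
```

```bash
cat > go.py <<'E'
from h import *
import sys
YAW=.141; ex=np.array([np.cos(YAW),np.sin(YAW),0]);ey=np.array([-ex[1],ex[0],0])
H=ex*.4992+ey*.0394+np.array([0,0,.105])
# tool: z down, y=-ey  -> x = y x z = (-ey)x(-z)= ey x z = ex
RT=np.c_[ex,-ey,[0,0,-1]]
def tab(a): return H+ex*.195*np.cos(a)+np.array([0,0,.195*np.sin(a)])
def rel(P,Rt=RT):
    s=read_state();R0=R.from_rotvec(s['tcp_rot'])
    d=R0.inv().apply(np.array(P)-s['tool_pos'])*100
    return d.round(2),(R0.inv()*R.from_matrix(Rt)).as_rotvec().round(3)
def st():
    s=read_state();print({k:np.round(s[k],3) for k in('time','q','tool_pos','tcp_rot','wrist_force','torque','width')})
E
python3 - <<'E'
from go import *
st();print(H,tab(.765));print(np.linalg.det(RT))
print(rel([.42,-.3,.4]),rel(tab(.765)+[0,0,.08]))
E
```

```text
{'time': np.float64(0.65), 'q': array([-1.179,  0.264,  1.604, -0.   ,  1.274, -0.037]), 'tool_pos': array([ 0.281, -0.614,  0.239]), 'tcp_rot': array([3.07 , 0.668, 0.   ]), 'wrist_force': array([ 0.215,  0.379, -0.365]), 'torque': array([-0.01 , -0.023, -0.037]), 'width': np.float64(1.001)}
[0.48870891 0.1091632  0.105     ] [0.62798246 0.12893195 0.24004471]
1.0
(array([ 25.73, -22.75, -16.07]), array([0.   , 0.   , 0.288])) (array([ 62.47, -53.12,  -8.08]), array([0.   , 0.   , 0.288]))
```

Emit:
{"method": "play_rows", "body": {"slide": [[2,-2,-3],[4,-4,-6],[7,-6,-9],[10,-9,-12],[13,-11.5,-14],[16,-14,-15],[19,-16.5,-16],[22,-19,-16],[25,-21.5,-16],[28,-24,-16],[31,-26.5,-16],[34,-29,-16]], "delta_rot": [[0,0,0.05],[0,0,0.1],[0,0,0.15],[0,0,0.2],[0,0,0.25],[0,0,0.288],[0,0,0.288],[0,0,0.288],[0,0,0.288],[0,0,0.288],[0,0,0.288],[0,0,0.288]], "hand": 1, "force": 40}}

```text
time: 1.65
tool_pos: [0.4693, -0.2077, 0.3999]
tcp_rot: [3.133, 0.22, 0.002]
wrist_force: [1.0, -0.8, -0.7]
width: 0.996
```

Run:
```python
from go import *
st();print(rel(tab(.765)+[0,0,.08]))
```

```text
{'time': np.float64(1.65), 'q': array([-0.465, -0.105,  1.711, -0.   ,  1.534,  0.965]), 'tool_pos': array([ 0.469, -0.208,  0.4  ]), 'tcp_rot': array([3.133e+00, 2.200e-01, 2.000e-03]), 'wrist_force': array([ 1.009, -0.774, -0.665]), 'torque': array([ 0.026, -0.018,  0.017]), 'width': np.float64(0.996)}
(array([ 20.41, -31.11,   7.98]), array([ 0.001, -0.001, -0.001]))
```

Emit:
{"method": "play_rows", "body": {"slide": [[2,-3,0],[4,-6,0],[6,-9,0],[8,-12,0],[10,-15,1],[12,-18,2],[14,-21,3],[16,-24,4.5],[18,-27,6],[20,-30,7.5],[20.4,-31.1,8],[20.4,-31.1,8]], "delta_rot": [[0,0,0],[0,0,0],[0,0,0],[0,0,0],[0,0,0],[0,0,0],[0,0,0],[0,0,0],[0,0,0],[0,0,0],[0,0,0],[0,0,0]]}}

```text
time: 2.65
tool_pos: [0.6271, 0.1316, 0.3167]
tcp_rot: [3.133, 0.226, -0.006]
wrist_force: [-1.0, -0.7, 0.3]
width: 1.002
```

Run:
```python
from go import *
st();print(rel(tab(.765)+[0,0,-.011]))
s=read_state();p=read_camera('wrist');save(p,'w1')
print(p['fovy'],p['cx'],p['cy'],p['hand_eye'].round(3))
f=192/np.tan(np.radians(p['fovy'])/2)
R0=R.from_rotvec(s['tcp_rot'])
for l in landmark_of('mirror_tab',p)[:2]:
    print(l); c,r=l['at']; u=np.array([c-p['cx'],r-p['cy']]);rr=np.hypot(*u);th=rr/f
    ray=np.array([np.sin(th)*u[0]/rr,-np.sin(th)*u[1]/rr,-np.cos(th)])
    he=p['hand_eye'];o=s['tool_pos']+R0.apply(he[:3,3]);d=R0.apply(he[:3,:3]@ray)
    dep=p['depth'][int(r),int(c)];print('surf',o+d/np.cos(th)*dep, 'at z.24',o+d*(.24-o[2])/d[2])
```

```text
{'time': np.float64(2.65), 'q': array([ 0.168,  0.165,  1.581, -0.   ,  1.399,  1.595]), 'tool_pos': array([0.627, 0.132, 0.317]), 'tcp_rot': array([ 3.133,  0.226, -0.006]), 'wrist_force': array([-1.027, -0.719,  0.267]), 'torque': array([-0.017,  0.009, -0.027]), 'width': np.float64(1.002)}
(array([0.08, 0.28, 8.77]), array([0.   , 0.004, 0.003]))
65.70646984690485 254.3807136793888 189.69031717994045 [[-0.     0.945  0.327  0.085]
 [ 1.     0.     0.     0.001]
 [-0.     0.327 -0.945 -0.134]
 [ 0.     0.     0.     1.   ]]
{'at': [254.0, 200.1], 'conf': 0.8}
surf [0.63438217 0.13239602 0.24932744] at z.24 [0.6307846  0.13188657 0.24      ]
```

View pics/w1.png

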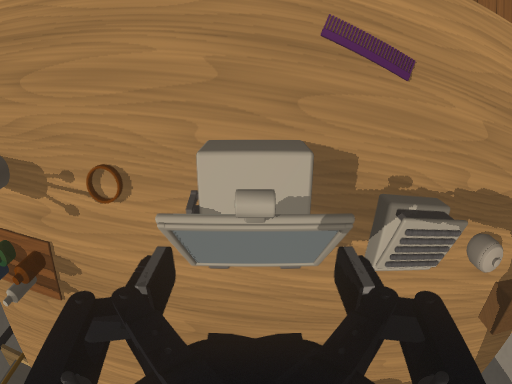

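The wrist view shows the tab at (254,200), centred between the fingers and agreeing with the top view to within 3 mm. Descending.

Emit:
{"method": "play_rows", "body": {"slide": [[0.1,0.1,2],[0.1,0.1,4],[0.1,0.1,6],[0.1,0.1,7.5],[0.1,0.1,8.5],[0.1,0.1,8.8],[0.1,0.1,8.8],[0.1,0.1,8.8]], "delta_rot": [[0,0,0],[0,0,0],[0,0,0],[0,0,0],[0,0,0],[0,0,0],[0,0,0],[0,0,0]]}}

```text
time: 3.42
tool_pos: [0.6294, 0.1272, 0.2332]
tcp_rot: [3.132, 0.221, 0.004]
wrist_force: [1.1, -0.3, -0.2]
width: 1.003
```

Emit:
{"method": "play_rows", "body": {"slide": [[0,0,0],[0,0,0],[0,0,0],[0,0,0],[0,0,0],[0,0,0],[0,0,0],[0,0,0]], "delta_rot": [[0,0,0],[0,0,0],[0,0,0],[0,0,0],[0,0,0],[0,0,0],[0,0,0],[0,0,0]], "hand": 0.15, "force": 40}}

```text
time: 4.08
tool_pos: [0.6296, 0.1316, 0.2345]
tcp_rot: [-3.128, -0.222, -0.007]
wrist_force: [-0.8, 11.2, 1.7]
width: 0.345
```

Run:
```python
from go import *
st();p=read_camera('wrist');save(p,'w2')
```

```text
{'time': np.float64(4.083), 'q': array([0.165, 0.204, 1.686, 0.006, 1.247, 1.592]), 'tool_pos': array([0.63 , 0.132, 0.235]), 'tcp_rot': array([-3.128, -0.222, -0.007]), 'wrist_force': array([-0.784, 11.153,  1.75 ]), 'torque': array([ 1.769,  0.179, -0.083]), 'width': np.float64(0.345)}
```

View pics/w2.png

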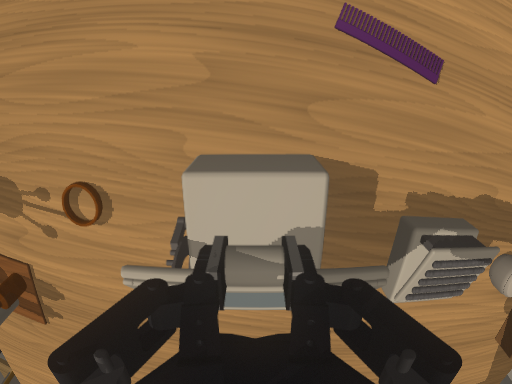

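Gripped: the opening of 0.345 is about 29 mm, matching the 30 mm tab. Raising along the arc, with a 3 mm sideways correction.

Emit:
{"method": "play_rows", "body": {"slide": [[-0.4,-0.1,-0.4],[-0.8,-0.2,-0.75],[-1.6,-0.2,-1.5],[-2.6,-0.2,-2.2],[-3.5,-0.2,-2.9],[-4.5,-0.2,-3.5],[-5.6,-0.2,-4.05],[-6.6,-0.2,-4.5],[-6.6,-0.2,-4.5]], "delta_rot": [[0,0,0],[0,0,0],[0,0,0],[0,0,0],[0,0,0],[0,0,0],[0,0,0],[0,0,0],[0,0,0]]}}

```text
time: 4.88
tool_pos: [0.5624, 0.1222, 0.2797]
tcp_rot: [-3.131, -0.222, -0.007]
wrist_force: [2.3, -6.1, -3.8]
width: 0.34
```

```bash
cat > ang.py <<'E'
from go import *
st();s=read_state()
# wrt grasp start: TCP (.6296,.1316,.2345) at a=.765
d=s['tool_pos']-np.array([.6296,.1316,.2345])
x=d@ex+.195*np.cos(.765);z=d[2]+.195*np.sin(.765);print('angle',np.arctan2(z,x),'rad',np.hypot(x,z))
E
python3 ang.py
python3 - <<'E'
from go import *
p=read_camera('scene');save(p,'s2')
E
```

```text
{'time': np.float64(4.883), 'q': array([0.169, 0.05 , 1.775, 0.002, 1.312, 1.598]), 'tool_pos': array([0.562, 0.122, 0.28 ]), 'tcp_rot': array([-3.131, -0.222, -0.007]), 'wrist_force': array([ 2.326, -6.086, -3.752]), 'torque': array([-0.889, -0.612, -0.028]), 'width': np.float64(0.34)}
angle 1.1870693915437356 rad 0.1944260109776542
```

View pics/s2.png

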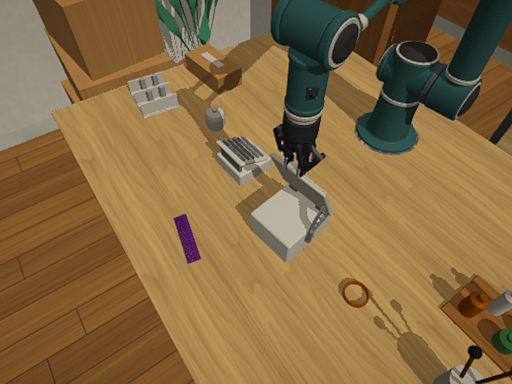

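The mirror has come up with the hand, to about 1.19 rad. Continuing past the top to about 1.39.

Emit:
{"method": "play_rows", "body": {"slide": [[-0.5,0.1,-0.2],[-1,0.1,-0.36],[-1.9,0.1,-0.65],[-2.8,0.1,-0.9],[-3.6,0.1,-1.06],[-3.95,0.1,-1.13],[-3.95,0.1,-1.13],[-3.95,0.1,-1.13]], "delta_rot": [[0,0,0],[0,0,0],[0,0,0],[0,0,0],[0,0,0],[0,0,0],[0,0,0],[0,0,0]]}}

```text
time: 5.6
tool_pos: [0.5234, 0.1164, 0.2911]
tcp_rot: [-3.13, -0.222, -0.008]
wrist_force: [1.0, 6.5, -0.7]
width: 0.342
```

```bash
python3 ang.py
python3 - <<'E'
from go import *
p=read_camera('scene');save(p,'s3');p=read_camera('scene');
im=cv2.imread('pics/s3.png');cv2.imwrite('pics/s3c.png',cv2.resize(im[130:280,220:380],(640,600),interpolation=cv2.INTER_CUBIC))
E
```

```text
{'time': np.float64(5.6), 'q': array([ 0.17 , -0.033,  1.837,  0.004,  1.331,  1.599]), 'tool_pos': array([0.523, 0.116, 0.291]), 'tcp_rot': array([-3.13 , -0.222, -0.008]), 'wrist_force': array([ 1.044,  6.48 , -0.716]), 'torque': array([ 0.788, -0.395,  0.029]), 'width': np.float64(0.342)}
angle 1.3980683885904734 rad 0.1945667402721548
```

View pics/s3c.png

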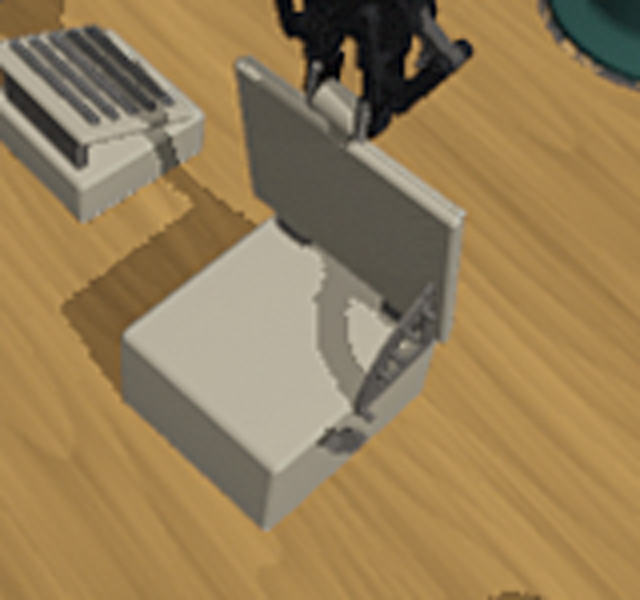

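The pawl (about (345,435) in the crop) now hangs tipped out, and the angle is about 1.40. Lowering, slowly through the old top notch to see whether it has let go.

Emit:
{"method": "play_rows", "body": {"slide": [[0.4,-0.05,0.08],[0.9,-0.05,0.18],[2.05,-0.05,0.47],[3.15,-0.05,0.83],[4.25,-0.05,1.25],[5.3,-0.05,1.75],[6.2,-0.05,2.2],[7,-0.05,2.7],[7.8,-0.05,3.25],[8.6,-0.05,3.8],[8.6,-0.05,3.8]], "delta_rot": [[0,0,0],[0,0,0],[0,0,0],[0,0,0],[0,0,0],[0,0,0],[0,0,0],[0,0,0],[0,0,0],[0,0,0],[0,0,0]]}}

```text
time: 6.62
tool_pos: [0.6106, 0.1291, 0.2522]
tcp_rot: [-3.13, -0.222, -0.009]
wrist_force: [0.8, -1.2, 1.2]
width: 0.338
```

```bash
python3 ang.py
```

```text
{'time': np.float64(6.617), 'q': array([0.167, 0.157, 1.708, 0.003, 1.271, 1.595]), 'tool_pos': array([0.611, 0.129, 0.252]), 'tcp_rot': array([-3.13 , -0.222, -0.009]), 'wrist_force': array([ 0.764, -1.232,  1.195]), 'torque': array([-0.338,  0.147,  0.112]), 'width': np.float64(0.338)}
angle 0.8988556724751172 rad 0.19519743867878406
```

Emit:
{"method": "play_rows", "body": {"slide": [[0.4,0,0.35],[0.9,0,0.75],[1.7,0,1.55],[2.5,0,2.4],[3.25,0,3.3],[3.95,0,4.25],[4.6,0,5.25],[5.15,0,6.25],[5.65,0,7.3],[6.1,0,8.4],[6.4,0,9.3],[6.4,0,9.3]], "delta_rot": [[0,0,0],[0,0,0],[0,0,0],[0,0,0],[0,0,0],[0,0,0],[0,0,0],[0,0,0],[0,0,0],[0,0,0],[0,0,0],[0,0,0]]}}

```text
time: 7.62
tool_pos: [0.6768, 0.1387, 0.1578]
tcp_rot: [-3.13, -0.222, -0.015]
wrist_force: [7.2, -0.4, 2.4]
width: 0.339
```

```bash
python3 ang.py
python3 - <<'E'
from go import *
p=read_camera('scene');save(p,'s4')
E
```

```text
{'time': np.float64(7.617), 'q': array([0.165, 0.344, 1.655, 0.003, 1.133, 1.593]), 'tool_pos': array([0.677, 0.139, 0.158]), 'tcp_rot': array([-3.13 , -0.222, -0.015]), 'wrist_force': array([ 7.188, -0.359,  2.374]), 'torque': array([-0.174, -0.622,  0.059]), 'width': np.float64(0.339)}
angle 0.3003491089366291 rad 0.19720036090156592
```

View pics/s4.png

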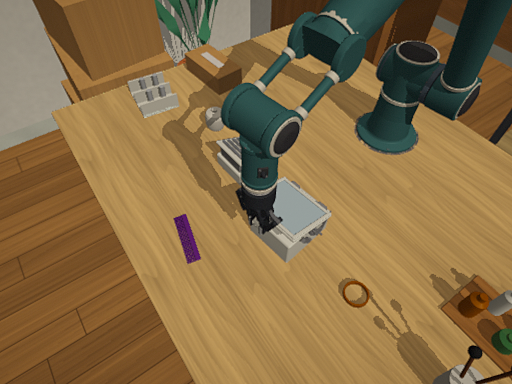

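Emit:
{"method": "play_rows", "body": {"slide": [[0.2,0,0.4],[0.35,0,0.95],[0.5,0,1.6],[0.65,0,2.2],[0.75,0,2.85],[0.8,0,3.3],[0.9,0,3.8],[0.9,0,4.3],[0.95,0,4.7],[0.95,0,5],[0.95,0,5.2],[0.95,0,5.2]], "delta_rot": [[0,0,0],[0,0,0],[0,0,0],[0,0,0],[0,0,0],[0,0,0],[0,0,0],[0,0,0],[0,0,0],[0,0,0],[0,0,0],[0,0,0]]}}

```text
time: 8.67
tool_pos: [0.6868, 0.1401, 0.1065]
tcp_rot: [-3.13, -0.222, -0.016]
wrist_force: [5.0, -0.8, -0.5]
width: 0.341
```

```bash
python3 ang.py
```

```text
{'time': np.float64(8.667), 'q': array([0.164, 0.407, 1.67 , 0.003, 1.054, 1.592]), 'tool_pos': array([0.687, 0.14 , 0.106]), 'tcp_rot': array([-3.13 , -0.222, -0.016]), 'wrist_force': array([ 5.029, -0.799, -0.479]), 'torque': array([-0.282, -0.225, -0.004]), 'width': np.float64(0.341)}
angle 0.03525769325059644 rad 0.19866231817693142
```

Emit:
{"method": "play_rows", "body": {"slide": [[0,0,0.2],[0,0,0.4],[0,0,0.6],[0,0,0.8],[0,0,0.9],[0,0,0.9]], "delta_rot": [[0,0,0],[0,0,0],[0,0,0],[0,0,0],[0,0,0],[0,0,0]]}}

```text
time: 9.17
tool_pos: [0.6871, 0.1402, 0.0984]
tcp_rot: [-3.13, -0.222, -0.016]
wrist_force: [1.4, -1.4, 4.4]
width: 0.339
```

```bash
python3 ang.py
```

```text
{'time': np.float64(9.167), 'q': array([0.165, 0.415, 1.675, 0.003, 1.041, 1.592]), 'tool_pos': array([0.687, 0.14 , 0.098]), 'tcp_rot': array([-3.13 , -0.222, -0.016]), 'wrist_force': array([ 1.411, -1.361,  4.399]), 'torque': array([-0.443,  0.177,  0.047]), 'width': np.float64(0.339)}
angle -0.005361119756499703 rad 0.19884091384276614
```

The angle reads about 0 with upward contact force, so the board is resting on the stand. Releasing and then rising straight up.

Emit:
{"method": "play_rows", "body": {"slide": [[0,0,0],[0,0,0],[0,0,0],[0,0,0],[0,0,0],[0,0,0]], "delta_rot": [[0,0,0],[0,0,0],[0,0,0],[0,0,0],[0,0,0],[0,0,0]], "hand": 1}}

```text
time: 9.67
tool_pos: [0.6868, 0.1403, 0.098]
tcp_rot: [-3.13, -0.222, -0.015]
wrist_force: [-0.3, -0.4, 0.3]
width: 0.998
```

Emit:
{"method": "play_rows", "body": {"slide": [[0,0,-1],[0,0,-2],[0,0,-4],[0,0,-6],[0,0,-9],[0,0,-12],[0,0,-15],[0,0,-18],[0,0,-18],[0,0,-18]], "delta_rot": [[0,0,0],[0,0,0],[0,0,0],[0,0,0],[0,0,0],[0,0,0],[0,0,0],[0,0,0],[0,0,0],[0,0,0]]}}

```text
time: 10.5
tool_pos: [0.687, 0.1398, 0.2836]
tcp_rot: [-3.129, -0.222, -0.028]
wrist_force: [0.9, -0.7, -0.3]
width: 1.002
```

Run:
```python
from go import *
from fit2 import board
st();p=read_camera('wrist');save(p,'w5');p=read_camera('top');save(p,'t5')
for l in landmark_of('jar_center',p)[:1]: print(l,px(p,*l['at']).round(3))
p=read_camera('scene');save(p,'s5')
C,c,n,o,N=board(p,(185,225),(268,330),zmin=.09);print('angle',np.arccos(n[2]),c,n,len(o),N)
for l in landmark_of('jar_center',p)[:1]: print(l,px(p,*l['at']).round(3))
```

```text
{'time': np.float64(10.5), 'q': array([0.164, 0.279, 1.504, 0.003, 1.34 , 1.593]), 'tool_pos': array([0.687, 0.14 , 0.284]), 'tcp_rot': array([-3.129, -0.222, -0.028]), 'wrist_force': array([ 0.868, -0.708, -0.252]), 'torque': array([-0.003, -0.002,  0.061]), 'width': np.float64(1.002)}
{'at': [379.0, 219.9], 'conf': 0.65} [ 0.496 -0.373  0.083]
angle 0.004005083044570323 [0.54355471 0.13607369 0.11173961] [ 0.00353505 -0.00188255  0.99999198] 1454 2022
{'at': [217.4, 118.4], 'conf': 0.59} [ 0.506 -0.345  0.064]
```

View pics/s5.png

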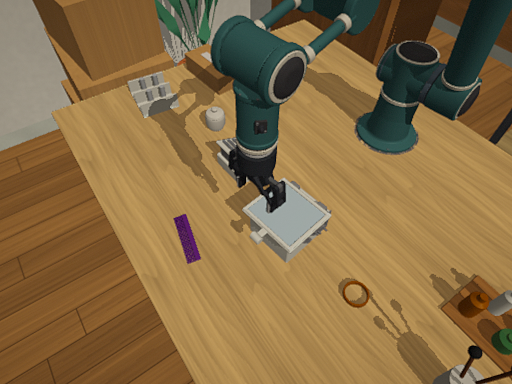

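View pics/w5.png

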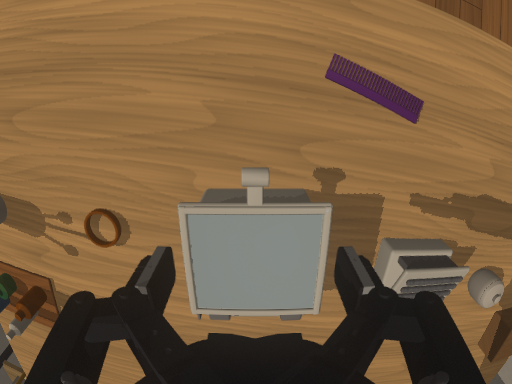

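The board lies flat: the plane fit gives 0.004 rad, and the tab is free at (255,177) in the wrist view. The hand is clear and the jar is where it was, so I'm handing in.

```bash
python3 -c "
from workcell import *
print(finish_job())"
```

```text
the job is handed in; nothing more can be done
None
```

The mirror now lies flat on the stand and released, and the job is handed in; no verdict was reported.

- **Raising:** I found the mirror on its third notch, at about 0.765 rad. I gripped the tab by its flat ends with 40 N and raised it to about 1.40 rad, worked out from the hand's position. In the picture the pawl had tipped out.
- **Lowering:** I kept hold of the tab all the way down, at about 0.7 rad/s and slower near the bottom. Nothing caught at the old notches. At the bottom I felt a light contact of about 4 N before opening the gripper and backing off about 185 mm straight up.
- **Last checks:** A plane fit put the board at 0.004 rad from flat. The wrist force was near zero and the gripper was clear of everything. The job took about 10.7 s of the 45 s allowed.
- **Jar:** Readings before and after agree to within 4 mm horizontally. The two cameras disagree by about 25 mm on where it stands, because each sees a different part of its surface, but each is consistent with its own first reading.
- **Small disagreements:** My first plane fit was thrown off by background points, so I redid it. The measured arc radius grew from 194 to 199 mm on the way down, probably from the tab slipping slightly in the grip or the hinge estimate being off by a few millimetres.

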